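# Set the stock tags on the bin board

### The arm

A 6-joint arm with a two-finger parallel gripper is mounted at the origin on the work surface. World frame = base frame: x ahead of the robot, y to its left, z up, the work surface at z = 0. Lengths are in m, angles in rad, forces in N, time in s.
With the tool pointing down it reaches from about 0.3 to 1 m from the base axis. Payload 5.1 kg.
Tool frame: the origin (TCP) lies between the finger pads; the fingertips stand env.finger_overhang ahead of it and the grasp point (between the pads) lies 6 mm ahead of it (env.finger_overhang is the distance from the TCP to the fingertips, in m); z points along the fingers, y is the direction in which the jaws open and shut (so a half turn about z gives the same grasp; the last joint's range is limited). The gripper opens to 95 mm and grips with 3 to 60 N. Pads are 20 mm wide; open, the fingers measure 119 mm over their backs; the gripper's body (75 mm by 180 mm) begins 59 mm behind the grasp point.
Start: joints at [-1.266, 0.124, 1.65, -0, 1.367, -0.083], TCP at [0.246, -0.602, 0.24] pointing down, gripper open.
Joint ranges: [-2.61, 2.61], [-1.02, 2.33], [0.03, 2.71], [-1.35, 4.49], [0.32, 2.68], [-2.91, 2.91]. Speed limits (rad/s): [2.57, 2.57, 3.14, 3.14, 3.14, 3.14].

### API

Orientations are given as a rotation vector (axis times angle).
In Python, from workcell import env, imaging, workorder, finder gives the robot as it stands.
- The arm moves only by the tool servo_tool, never from a script. Its argument "increments" is a list of rows, each a list of 5 numbers: the finger opening in cm, from 0 to 9.51, then the shift along the tool's x, y, z in cm, then the turn about the tool's z in rad. A call has exactly 8 rows; each row shifts and turns the pose as measured when the row begins, along the tool's axes as they then stand; what a row does not reach is not made up. A row lasts 1/8 s, in which the tool goes at most 62.5 mm and 10.7 degrees, less where a joint would pass 70% of its speed; a pose out of reach is approached as far as the arm can. A call with a gripper value outside its range is refused whole. The fingers move at their own pace and stop on an object; "grip_force" is the grip in N (left out, the last holds). Time passes only in rows, so rows that do not move let the fingers close, or fill a call up. It gives the time, the measured TCP pose, the force and the opening at its end, in the units of the state.
- env.read_state(): the state, without advancing time (a new reading comes with each control period).
- imaging.capture(name): name is "side" or "top" or "wrist"; returns a dict with "pixels" (384x512x3 uint8, blue, green, red), "K" (3x3 intrinsics, pixels), "extrinsics" (4x4, takes a point from camera to world coordinates). Camera axes: x right, y up, looking along -z (the intrinsics and any distortion apply to the point x, -y, -z); pixel columns grow to the right and rows downward; lengths in m; the calibration is good to about 2 mm. A picture is of the moment at which its call begins. There is no depth.
- workorder.close_job(): hands the job in, once; it reports no verdict.
Trained networks look in a picture, given as the dict that the camera call returned (one of the last four; its "shot" number tells which), for a name from the list of things; names that differ only in an ending like _2 or _b are one class to them, and where a whole thing is asked for, a point or a joint stands for the part that bears it (a point fixed in the world has none). Each returns a list of dicts, best first, with "conf" (0 to 1); they miss things now and then, are a little off and sometimes report something else, mostly with a low value. They report only what shows in the picture. A call takes as long as a camera call.
- finder.look_for(query, picture): "xyz" ([x, y, z] in m, in world coordinates, good to about 4 mm: the middle of the surface that is visible of it).
- finder.tip_of(query, picture): "xyz" ([x, y, z] in m, in world coordinates, good to about 4 mm: a listed point, or the origin of a listed thing).
The state is a dict: "time_s": time; "joint_pos": joint angles; "joint_vel": joint speeds; "joint_torque": joint torques, N m; "tcp_pos": TCP position; "eef_rot": TCP orientation; "force": force on the tool from outside, world axes, zero at the start; "wrist_torque": the same for the moment, N m; "finger_gap": finger opening in m.
Only numpy, scipy, OpenCV 4.12 (cv2) and the standard library are available. Lean on these libraries where they do the work, as an engineer would, in place of code of your own. Each camera call takes 0.05 s, during which the arm holds its last target.

### The job

Go along the row of parts bins and flip the hinged stock tags in front of them with a fingertip, so that the tags of the two full bins lie with their green face up and the tags of the nearly empty bins lie with their red face up; tags that already show the right colour need nothing. Push each tag right over until it lies back on its stop, leave the bins and everything else on the bench where they stand, and pick nothing up.

Things in the scene. Friction and masses are not known exactly. Their poses are not given: they have to be found in the camera images.
- bin_bushes: Loose blue parts bin with a low hopper front, 120 mm deep (x) x 108 mm wide (y) x 70 mm high (front wall 40 mm). FULL: heaped to the rim with brass bushes (gold-coloured). Origin at the centre of its underside, -x is its front, which faces the tags. Its tag is the one straight in front of it, its bracket about 135 mm from this origin towards the robot (the next tags along are about 190 mm off). To be left standing where it is.
- bin_standoffs: Loose blue parts bin with a low hopper front, 120 mm deep (x) x 108 mm wide (y) x 70 mm high (front wall 40 mm). FULL: heaped to the rim with aluminium standoffs (silver-grey). Origin at the centre of its underside, -x is its front, which faces the tags. Its tag is the one straight in front of it, its bracket about 135 mm from this origin towards the robot (the next tags along are about 190 mm off). To be left standing where it is.
- bin_spacers: Loose blue parts bin with a low hopper front, 120 mm deep (x) x 108 mm wide (y) x 70 mm high (front wall 40 mm). NEARLY EMPTY: four white plastic discs on its bare blue floor. Origin at the centre of its underside, -x is its front, which faces the tags. Its tag is the one straight in front of it, its bracket about 135 mm from this origin towards the robot (the next tags along are about 190 mm off). To be left standing where it is.
- bin_rings: Loose blue parts bin with a low hopper front, 120 mm deep (x) x 108 mm wide (y) x 70 mm high (front wall 40 mm). NEARLY EMPTY: three copper discs on its bare blue floor. Origin at the centre of its underside, -x is its front, which faces the tags. Its tag is the one straight in front of it, its bracket about 135 mm from this origin towards the robot (the next tags along are about 190 mm off). To be left standing where it is.
- stand_a: Fixed steel bracket of flip tag A on the grey bin board, 62 mm long, 31 mm high. Origin under its centre, 12 mm above the bench; the hinge pin lies along x, 26 mm straight above. x points to the bin behind, y to the robot's left along the row. Two sloped wings reach 22 mm to either side of the pin and 15 mm above it; outside them the leaf is free underneath, 35 mm or more above the board.
- tag_a (a joint): Lean of the leaf of tag A, rad: 0 upright, +0.873 lying back on the stop at the +y side (robot's left) with its GREEN face showing upwards, -0.873 on the stop at the -y side (robot's right) with its RED face showing upwards. It turns freely (22 g); by its own weight it drops to the side it is tipped to once past upright and stays there. A finger pushing the free edge up and over from beyond that edge flips it.
- tag_a_tip (a point): Middle of the free edge of the leaf of tag A: the end of its thumb tab, 50 mm from the hinge pin. The leaf is 3 mm thick and 48 mm wide along the pin as far as 39 mm from it, then a tab 26 mm wide; green on one face, red on the other. Lying on a stop this edge is 38 mm to the side of the pin and 32 mm above it. Tags stand 130 mm apart in a row, so at least 53 mm is free between neighbouring leaves.
- stand_b: Fixed steel bracket of flip tag B on the grey bin board, 62 mm long, 31 mm high. Origin under its centre, 12 mm above the bench; the hinge pin lies along x, 26 mm straight above. x points to the bin behind, y to the robot's left along the row. Two sloped wings reach 22 mm to either side of the pin and 15 mm above it; outside them the leaf is free underneath, 35 mm or more above the board.
- tag_b (a joint): Lean of the leaf of tag B, rad: 0 upright, +0.873 lying back on the stop at the +y side (robot's left) with its GREEN face showing upwards, -0.873 on the stop at the -y side (robot's right) with its RED face showing upwards. It turns freely (22 g); by its own weight it drops to the side it is tipped to once past upright and stays there. A finger pushing the free edge up and over from beyond that edge flips it.
- tag_b_tip (a point): Middle of the free edge of the leaf of tag B: the end of its thumb tab, 50 mm from the hinge pin. The leaf is 3 mm thick and 48 mm wide along the pin as far as 39 mm from it, then a tab 26 mm wide; green on one face, red on the other. Lying on a stop this edge is 38 mm to the side of the pin and 32 mm above it. Tags stand 130 mm apart in a row, so at least 53 mm is free between neighbouring leaves.
- stand_c: Fixed steel bracket of flip tag C on the grey bin board, 62 mm long, 31 mm high. Origin under its centre, 12 mm above the bench; the hinge pin lies along x, 26 mm straight above. x points to the bin behind, y to the robot's left along the row. Two sloped wings reach 22 mm to either side of the pin and 15 mm above it; outside them the leaf is free underneath, 35 mm or more above the board.
- tag_c (a joint): Lean of the leaf of tag C, rad: 0 upright, +0.873 lying back on the stop at the +y side (robot's left) with its GREEN face showing upwards, -0.873 on the stop at the -y side (robot's right) with its RED face showing upwards. It turns freely (22 g); by its own weight it drops to the side it is tipped to once past upright and stays there. A finger pushing the free edge up and over from beyond that edge flips it.
- tag_c_tip (a point): Middle of the free edge of the leaf of tag C: the end of its thumb tab, 50 mm from the hinge pin. The leaf is 3 mm thick and 48 mm wide along the pin as far as 39 mm from it, then a tab 26 mm wide; green on one face, red on the other. Lying on a stop this edge is 38 mm to the side of the pin and 32 mm above it. Tags stand 130 mm apart in a row, so at least 53 mm is free between neighbouring leaves.
- stand_d: Fixed steel bracket of flip tag D on the grey bin board, 62 mm long, 31 mm high. Origin under its centre, 12 mm above the bench; the hinge pin lies along x, 26 mm straight above. x points to the bin behind, y to the robot's left along the row. Two sloped wings reach 22 mm to either side of the pin and 15 mm above it; outside them the leaf is free underneath, 35 mm or more above the board.
- tag_d (a joint): Lean of the leaf of tag D, rad: 0 upright, +0.873 lying back on the stop at the +y side (robot's left) with its GREEN face showing upwards, -0.873 on the stop at the -y side (robot's right) with its RED face showing upwards. It turns freely (22 g); by its own weight it drops to the side it is tipped to once past upright and stays there. A finger pushing the free edge up and over from beyond that edge flips it.
- tag_d_tip (a point): Middle of the free edge of the leaf of tag D: the end of its thumb tab, 50 mm from the hinge pin. The leaf is 3 mm thick and 48 mm wide along the pin as far as 39 mm from it, then a tab 26 mm wide; green on one face, red on the other. Lying on a stop this edge is 38 mm to the side of the pin and 32 mm above it. Tags stand 130 mm apart in a row, so at least 53 mm is free between neighbouring leaves.
- flux_jar: Small amber jar with a black cap, 38 mm across, 38 mm high, on the front strip of the bin board, some 75 mm in front of the tags; loose, not part of the job, not to be disturbed. Origin at its underside, about its middle.
- loupe: Black eye loupe, 34 mm across, 34 mm high, on the front strip of the bin board, some 75 mm in front of the tags; loose, not part of the job, not to be disturbed. Origin at its underside, about its middle.
- screwdriver: Screwdriver, 160 mm long, lying on the cutting mat; loose, not part of the job, not to be disturbed. Origin at its underside, about its middle.
- side_cutters: Side cutters with red handles, about 140 mm long, 50 mm wide, lying on the cutting mat; loose, not part of the job, not to be disturbed. Origin at its underside, about its middle.
- scriber: Aluminium scriber, 125 mm long, 10 mm thick, lying along the front strip of the bin board, some 75 mm in front of the tags; loose, not part of the job, not to be disturbed. Origin at its underside, about its middle.
- alcohol_bottle: White bottle with a red cap, 60 mm across, 150 mm high, standing at the robot's left; loose, not part of the job, not to be disturbed. Origin at its underside, about its middle.

How it is judged:
By the outcome, as a careful person would: the job done as asked, in the order asked, and still so for the second after the job is handed in, with the robot touching nothing.
It also fails if it takes over 58 s, if anything falls off the work surface, if the arm or the gripper's body presses on something with over 40 N, if the wrist force passes 120 N, or if a joint passes its speed limit or range.

## Working session

There is one attempt and no reset: what is moved stays moved. The work goes in short steps, Python scripts to look and compute and a tool call to move; the robot and the scene stay as the last step left them, time stands still between calls to the robot, and variables do not carry over. Pictures are saved under pics/ and viewed, and the job is handed in when it is done.

Besides the shell and the picture viewer there is one more tool, called after "Call:" as name(argument=value, ...) on one line, values as JSON. servo_tool: Moves the arm, as the interface text tells. Its arguments: {"type":"object","properties":{"increments":{"type":"array"},"grip_force":{"type":"number"}},"required":["increments"]}

```bash
mkdir -p pics; python3 - <<'E'
from workcell import env, imaging, workorder, finder
import cv2
s=env.read_state();print(s['time_s'],s['tcp_pos'],s['eef_rot'],s['finger_gap'],env.finger_overhang)
for n in("top","side"):
    p=imaging.capture(n);cv2.imwrite(f'pics/{n}0.png',p['pixels'])
    for q in("stand_a","tag_a_tip","bin_bushes","bin_standoffs","bin_spacers","bin_rings","flux_jar","loupe","scriber","alcohol_bottle"):
        print(n,q,[(d['xyz'] if 0 else [round(float(v),3) for v in d['xyz']],round(float(d['conf']),2)) for d in finder.tip_of(q,p)])
print(env.read_state()['time_s'])
E
```

```text
0.0 [ 0.24558188 -0.60116977  0.23840343] [-3.08070680e+00 -6.04900291e-01  3.81927129e-04] 0.09500207169488256 0.025
top stand_a [([0.517, -0.154, 0.013], 0.85), ([0.527, -0.028, 0.015], 0.79), ([0.557, 0.234, 0.013], 0.79), ([0.543, 0.103, 0.008], 0.77), ([0.531, 0.004, 0.069], 0.39), ([0.465, 0.135, 0.012], 0.28)]
top tag_a_tip [([0.531, 0.012, 0.065], 0.5)]
top bin_bushes [([0.676, 0.087, 0.012], 0.67)]
top bin_standoffs [([0.694, 0.22, 0.015], 0.65)]
top bin_spacers [([0.649, -0.167, 0.016], 0.93), ([0.434, -0.157, 0.01], 0.24)]
top bin_rings [([0.661, -0.037, 0.01], 0.61)]
top flux_jar [([0.465, 0.135, 0.007], 0.69), ([0.338, -0.216, 0.0], 0.4), ([0.541, 0.104, 0.006], 0.25)]
top loupe [([0.436, -0.155, 0.01], 0.53)]
top scriber [([0.449, -0.011, 0.007], 0.76), ([0.538, 0.068, 0.07], 0.26)]
top alcohol_bottle [([0.358, 0.438, 0.002], 0.59)]
side stand_a [([0.541, 0.106, 0.014], 0.92), ([0.518, -0.151, 0.011], 0.83), ([0.555, 0.232, 0.011], 0.61), ([0.524, -0.029, 0.011], 0.57)]
side tag_a_tip [([0.531, 0.01, 0.069], 0.43), ([0.558, 0.195, 0.072], 0.27)]
side bin_bushes [([0.676, 0.086, 0.007], 0.69), ([0.558, 0.197, 0.075], 0.52)]
side bin_standoffs [([0.69, 0.218, 0.016], 0.97)]
side bin_spacers [([0.646, -0.168, 0.011], 0.73), ([0.434, -0.155, 0.011], 0.63), ([0.504, -0.196, 0.072], 0.27)]
side bin_rings [([0.661, -0.043, 0.011], 0.84)]
side flux_jar [([0.471, 0.134, 0.015], 0.54)]
side loupe []
side scriber [([0.453, -0.011, 0.012], 0.4), ([0.692, 0.215, 0.015], 0.28)]
side alcohol_bottle [([0.354, 0.439, 0.001], 0.7)]
1.1
```

View pics/top0.png

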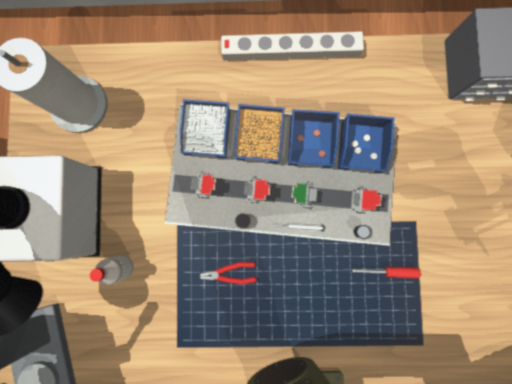

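View pics/side0.png

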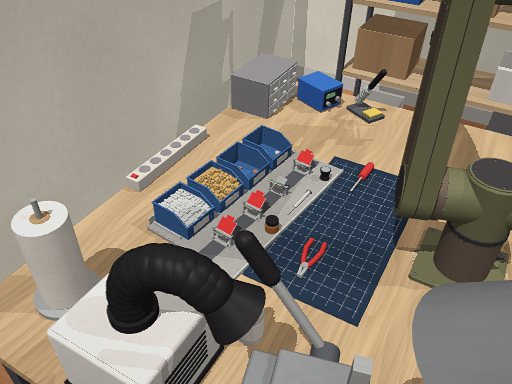

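The top view (row = left to right) shows standoffs (205,130) tag red, bushes (260,133) tag red, rings (314,138) tag green and spacers (366,142) tag red. So three tags need flipping: rings to red, then bushes and standoffs to green. First I turn the tool to line up with the row, close the fingers and travel across.

Call:
servo_tool(increments=[[0,0,0,0,0.163],[0,0,0,0,0.163],[0,0,0,0,0.163],[0,1.9,-5.7,0,0],[0,1.9,-5.7,0,0],[0,1.9,-5.7,0,0],[0,1.9,-5.7,0,0],[0,1.9,-5.7,0,0]], grip_force=10)

```text
time_s: 2.1
tcp_pos: [0.3757, -0.3261, 0.2395]
eef_rot: [3.135, -0.197, 0.003]
force: [1.2, -0.2, -0.3]
finger_gap: 0.0207
```

```bash
cat > h.py <<'E'
from workcell import env, imaging, workorder, finder
import numpy as np, cv2
from scipy.spatial.transform import Rotation as R
M=np.array([0.53525,0.039]);u=np.array([.0994,.995]);w=np.array([.995,-.0994])
def rep():
    s=env.read_state();p=s['tcp_pos'];d=p[:2]-M;r=R.from_rotvec(s['eef_rot']).as_matrix()
    print('t',round(s['time_s'],2),'row a mm',round(d@u*1e3,1),'x mm',round(d@w*1e3,1),'tipz mm',round((p[2]-.025)*1e3,1),'yaw err',round(np.arctan2(r[1,0],r[0,0])+.0996,3),'gap',round(s['finger_gap'],4),'F',np.round(s['force'],2),'zaxis',np.round(r[:,2],3))
E
python3 -c "from h import *;rep()"
```

```text
t 2.1 row a mm -379.1 x mm -122.5 tipz mm 214.5 yaw err -0.026 gap 0.0207 F [ 1.15 -0.22 -0.25] zaxis [ 0.002 -0.001 -1.   ]
```

Call:
servo_tool(increments=[[0,1.75,-5.4,0,-0.026],[0,1.75,-5.4,0,0],[0,1.75,-5.4,0,0],[0,1.75,-5.4,0,0],[0,1.75,-5.4,0,0],[0,1.75,-5.4,2,0],[0,1.75,-5.4,4,0],[0,0,0,3,0]])

```text
time_s: 3.1
tcp_pos: [0.542, 0.0471, 0.1585]
eef_rot: [3.135, -0.148, 0.029]
force: [0.4, -0.2, -0.2]
finger_gap: 0.0002
```

```bash
python3 - <<'E'
from h import *
rep()
for n in ("wrist","top"):
    p=imaging.capture(n);cv2.imwrite(f'pics/{n}1.png',p['pixels'])
    for q in("stand_a","tag_a_tip"):
        for d in finder.tip_of(q,p):
            x=np.array(d['xyz']);print(n,q,'a',np.round((x[:2]-M)@u*1e3,1),'x',np.round((x[:2]-M)@w*1e3,1),'z',round(x[2]*1e3),round(float(d['conf']),2))
E
```

```text
t 3.1 row a mm 8.7 x mm 5.9 tipz mm 133.5 yaw err 0.006 gap 0.0002 F [ 0.37 -0.18 -0.23] zaxis [ 0.018 -0.004 -1.   ]
wrist stand_a a -195.5 x -2.4 z 10 0.96
wrist stand_a a 197.0 x 2.8 z 15 0.9
wrist stand_a a -67.3 x -1.1 z 11 0.59
wrist tag_a_tip a -25.9 x 1.7 z 67 0.76
top stand_a a 193.6 x 3.9 z 10 0.84
top stand_a a -194.5 x 2.1 z 11 0.6
top stand_a a -67.7 x -3.8 z 14 0.45
top stand_a a 62.7 x 1.3 z 9 0.38
top tag_a_tip a -31.0 x -1.4 z 67 0.55
```

View pics/wrist1.png

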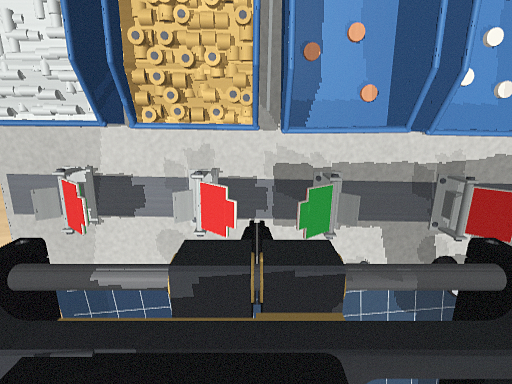

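The wrist view shows the green rings tag (tip near 300,212) and the red bushes tag (tip near 237,212), with the closed fingers (256,230) between them. The network positions match the row fit. Next I centre the fingers and lower them into the gap.

Call:
servo_tool(increments=[[0,-0.6,0.9,0,0],[0,0,0,1,0],[0,0,0,1,0],[0,0,0,1.5,0],[0,0,0,1,0],[0,0,0,1,0],[0,0,0,0,0],[0,0,0,0,0]])

```text
time_s: 4.4
tcp_pos: [0.537, 0.0326, 0.1046]
eef_rot: [3.134, -0.161, 0.038]
force: [-0.7, 0.0, -0.2]
finger_gap: 0.0005
```

```bash
python3 -c "from h import *;rep()"
```

```text
t 4.4 row a mm -6.2 x mm 2.4 tipz mm 79.6 yaw err -0.003 gap 0.0005 F [-0.69  0.01 -0.18] zaxis [ 0.024 -0.004 -1.   ]
```

Call:
servo_tool(increments=[[0,-0.2,-0.3,1,0],[0,0,0,0.9,0],[0,0,0,0,0],[0,0,0.5,0,0],[0,0,0.5,0,0],[0,0,0,0,0],[0,0,0,0,0],[0,0,0,0,0]])

```text
time_s: 5.4
tcp_pos: [0.5357, 0.025, 0.0857]
eef_rot: [3.134, -0.161, 0.042]
force: [0.5, -0.5, -0.4]
finger_gap: 0.0004
```

```bash
python3 - <<'E'
from h import *
rep()
p=imaging.capture("wrist");cv2.imwrite('pics/wrist2.png',p['pixels'])
E
```

```text
t 5.4 row a mm -13.9 x mm 1.8 tipz mm 60.7 yaw err -0.003 gap 0.0004 F [ 0.46 -0.5  -0.37] zaxis [ 0.027 -0.005 -1.   ]
```

View pics/wrist2.png

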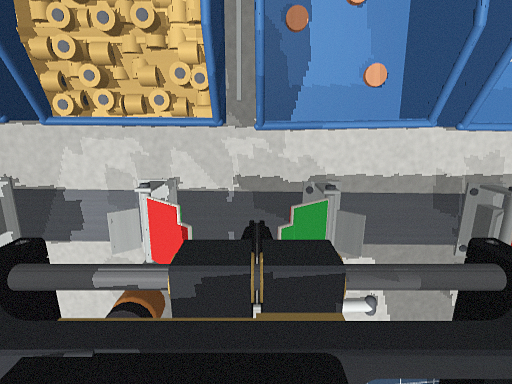

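The fingertip at (256,230) sits just beyond the green tab's edge (280,240). Now I push up and over.

Call:
servo_tool(increments=[[0,0,0.7,-0.3,0],[0,0,0.8,-0.6,0],[0,0,0.8,-0.5,0],[0,0,1.0,-0.4,0],[0,0,1.0,-0.2,0],[0,0,1.0,-0.1,0],[0,0,1.0,0,0],[0,0,1.0,0,0]])

```text
time_s: 6.45
tcp_pos: [0.5271, -0.0527, 0.1088]
eef_rot: [3.133, -0.161, 0.043]
force: [0.5, -0.4, 0.6]
finger_gap: 0.0001
```

```bash
python3 - <<'E'
from h import *
rep()
p=imaging.capture("wrist");cv2.imwrite('pics/wrist3.png',p['pixels'])
E
```

```text
t 6.45 row a mm -92.0 x mm 1.0 tipz mm 83.8 yaw err -0.003 gap 0.0001 F [ 0.46 -0.42  0.65] zaxis [ 0.027 -0.006 -1.   ]
```

View pics/wrist3.png

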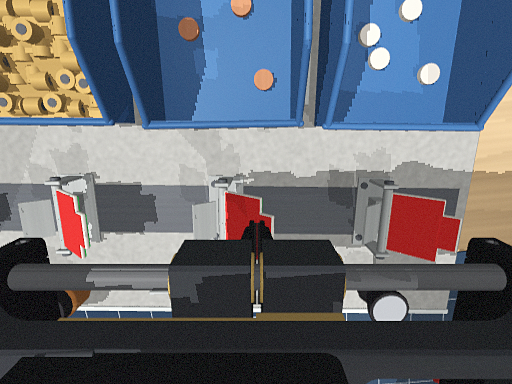

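The rings tag (245,212) now lies on the right with red up. I raise the finger and go back into the gap for the bushes tag.

Call:
servo_tool(increments=[[0,0,0,-2,0],[0,0,0,-2,0],[0,0,-2,0,0],[0,0,-3,0,0],[0,0,-3,0,0],[0,0,-1.2,0,0],[0,0,0,0,0],[0,0,0,0,0]])

```text
time_s: 7.5
tcp_pos: [0.5351, 0.0381, 0.1484]
eef_rot: [3.132, -0.166, 0.039]
force: [1.6, 0.7, 0.6]
finger_gap: 0.0011
```

```bash
python3 -c "from h import *;rep()"
```

```text
t 7.5 row a mm -1.0 x mm -0.0 tipz mm 123.4 yaw err -0.006 gap 0.0011 F [1.56 0.66 0.62] zaxis [ 0.025 -0.006 -1.   ]
```

Call:
servo_tool(increments=[[0,0,0.1,2,0],[0,0,0,2,0],[0,0,0,1.2,0],[0,0,0,0.8,0],[0,0,0,0,0],[0,0,-0.7,0,0],[0,0,-0.5,0,0],[0,0,0,0,0]])

```text
time_s: 8.5
tcp_pos: [0.5378, 0.0467, 0.0842]
eef_rot: [3.131, -0.171, 0.039]
force: [-0.3, -1.3, -0.2]
finger_gap: 0.0001
```

```bash
python3 -c "from h import *;rep()"
```

```text
t 8.5 row a mm 7.9 x mm 1.7 tipz mm 59.2 yaw err -0.01 gap 0.0001 F [-0.3  -1.26 -0.2 ] zaxis [ 0.025 -0.007 -1.   ]
```

Call:
servo_tool(increments=[[0,0,-0.9,0,0],[0,0,-0.7,-0.5,0],[0,0,-0.8,-0.6,0],[0,0,-0.9,-0.5,0],[0,0,-1.0,-0.4,0],[0,0,-1.1,-0.1,0],[0,0,-1.1,0,0],[0,0,-1.0,0,0]])

```text
time_s: 9.5
tcp_pos: [0.5465, 0.1269, 0.1075]
eef_rot: [3.132, -0.171, 0.042]
force: [0.2, -1.1, 0.4]
finger_gap: 0.0005
```

```bash
python3 - <<'E'
from h import *
rep()
p=imaging.capture("wrist");cv2.imwrite('pics/wrist4.png',p['pixels'])
E
```

```text
t 9.5 row a mm 88.5 x mm 2.4 tipz mm 82.5 yaw err -0.009 gap 0.0005 F [ 0.23 -1.1   0.43] zaxis [ 0.027 -0.007 -1.   ]
```

View pics/wrist4.png

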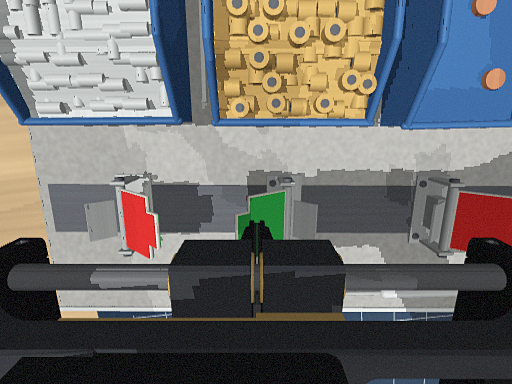

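The bushes tag (265,212) is now green up. Next is the gap at row position 130 mm.

Call:
servo_tool(increments=[[0,0,0,-2,0],[0,0,0,-2,0],[0,0,-2,0,0],[0,0,-1.3,0,0],[0,0,-0.5,0,0],[0,0,0,0,0],[0,0,0,0,0],[0,0,0,0,0]])

```text
time_s: 10.55
tcp_pos: [0.5491, 0.1684, 0.149]
eef_rot: [3.132, -0.169, 0.039]
force: [0.5, 1.0, 0.2]
finger_gap: 0.0005
```

```bash
python3 -c "from h import *;rep()"
```

```text
t 10.55 row a mm 130.1 x mm 0.9 tipz mm 124.0 yaw err -0.008 gap 0.0005 F [0.51 1.04 0.22] zaxis [ 0.025 -0.007 -1.   ]
```

Call:
servo_tool(increments=[[0,0,0.1,2,0],[0,0,0,2,0],[0,0,0,1.2,0],[0,0,0,0.8,0],[0,0,0,0,0],[0,0,-0.6,0,0],[0,0,-0.5,0,0],[0,0,0,0,0]])

```text
time_s: 11.55
tcp_pos: [0.5517, 0.1777, 0.0848]
eef_rot: [3.131, -0.172, 0.039]
force: [-0.8, -0.7, -0.1]
finger_gap: 0.0002
```

```bash
python3 -c "from h import *;rep()"
```

```text
t 11.55 row a mm 139.7 x mm 2.6 tipz mm 59.8 yaw err -0.01 gap 0.0002 F [-0.77 -0.68 -0.13] zaxis [ 0.024 -0.007 -1.   ]
```

Call:
servo_tool(increments=[[0,0,-0.8,0,0],[0,0,-0.7,-0.5,0],[0,0,-0.8,-0.6,0],[0,0,-0.9,-0.5,0],[0,0,-1.0,-0.4,0],[0,0,-1.1,-0.1,0],[0,0,-1.1,0,0],[0,0,-1.0,0,0]])

```text
time_s: 12.55
tcp_pos: [0.5602, 0.2569, 0.1081]
eef_rot: [3.132, -0.171, 0.042]
force: [-0.2, 0.0, 0.3]
finger_gap: 0.001
```

Call:
servo_tool(increments=[[0,0,0,-2,0],[0,0,0,-4,0],[0,0,0,-4,0],[0,-2,0,-3,0],[0,-3,0,0,0],[0,-3,0,0,0],[0,0,0,0,0],[0,0,0,0,0]])

```text
time_s: 13.55
tcp_pos: [0.4774, 0.2668, 0.2505]
eef_rot: [3.135, -0.173, 0.056]
force: [0.3, -0.2, -1.2]
finger_gap: 0.0005
```

```bash
python3 - <<'E'
from h import *
rep()
ps={}
for n in("wrist","top","side"):
    p=imaging.capture(n);ps[n]=p
    cv2.imwrite(f'pics/{n}5.png',p['pixels'])
    for q in("tag_a_tip","bin_bushes","bin_standoffs","bin_spacers","bin_rings","flux_jar","loupe","scriber"):
        for d in finder.tip_of(q,p)[:4]:
            x=np.array(d['xyz']);print(n,q,np.round(x,3),'a',np.round((x[:2]-M)@u*1e3,1),round(float(d['conf']),2))
im=cv2.imread('pics/top5.png')[80:260,150:420];cv2.imwrite('pics/top5c.png',cv2.resize(im,None,fx=2.9,fy=2.9))
E
```

```text
t 13.55 row a mm 220.9 x mm -80.2 tipz mm 225.5 yaw err -0.011 gap 0.0005 F [ 0.25 -0.24 -1.24] zaxis [ 0.036 -0.003 -0.999]
wrist bin_bushes [0.674 0.09  0.006] a 64.3 0.65
wrist bin_standoffs [0.693 0.224 0.013] a 199.6 0.73
wrist bin_standoffs [0.466 0.138 0.013] a 91.7 0.56
wrist bin_rings [ 0.664 -0.039  0.014] a -64.8 0.78
wrist flux_jar [0.464 0.137 0.011] a 90.8 0.92
wrist flux_jar [0.546 0.104 0.011] a 65.8 0.71
wrist loupe [ 0.449 -0.012  0.013] a -59.2 0.44
wrist scriber [ 0.448 -0.014  0.011] a -61.1 0.57
top tag_a_tip [ 0.524 -0.064  0.067] a -103.1 0.63
top bin_bushes [0.677 0.085 0.011] a 60.2 0.55
top bin_standoffs [0.692 0.219 0.016] a 194.8 0.92
top bin_standoffs [0.541 0.101 0.01 ] a 62.3 0.59
top bin_spacers [ 0.65  -0.168  0.015] a -194.6 0.71
top bin_spacers [0.36  0.439 0.001] a 380.3 0.59
top bin_rings [ 0.664 -0.042  0.011] a -67.9 0.62
top bin_rings [0.675 0.087 0.012] a 61.9 0.39
top flux_jar [0.696 0.219 0.015] a 194.8 0.71
top flux_jar [0.469 0.133 0.009] a 87.1 0.46
top flux_jar [ 0.648 -0.169  0.014] a -195.5 0.25
top loupe [ 0.433 -0.156  0.01 ] a -204.4 0.76
top loupe [0.56  0.27  0.069] a 232.0 0.33
top scriber [ 0.45  -0.011  0.011] a -57.9 0.55
side tag_a_tip [ 0.526 -0.067  0.071] a -106.6 0.53
side bin_bushes [0.674 0.082 0.009] a 57.1 0.94
side bin_bushes [0.552 0.142 0.069] a 104.1 0.39
side bin_standoffs [0.691 0.217 0.015] a 192.3 0.98
side bin_standoffs [ 0.437 -0.155  0.01 ] a -203.2 0.38
side bin_spacers [ 0.647 -0.168  0.011] a -195.3 0.71
side bin_spacers [ 0.453 -0.014  0.013] a -61.4 0.68
side bin_spacers [0.358 0.438 0.   ] a 379.0 0.33
side bin_rings [ 0.661 -0.042  0.011] a -67.8 0.61
side flux_jar [0.466 0.132 0.013] a 85.6 0.64
side loupe [ 0.433 -0.156  0.014] a -204.7 0.71
side loupe [0.675 0.084 0.008] a 59.2 0.26
side scriber [ 0.454 -0.016  0.013] a -62.5 0.63
side scriber [0.566 0.271 0.072] a 234.1 0.61
side scriber [ 0.644 -0.169  0.013] a -196.1 0.3
```

View pics/wrist5.png

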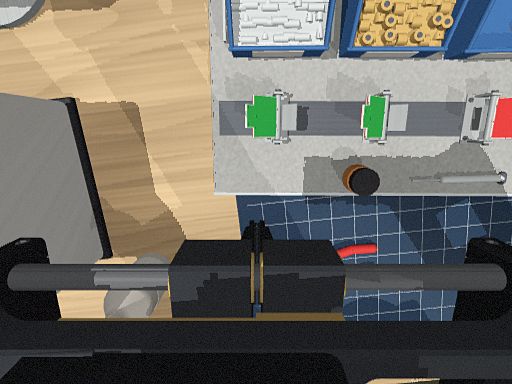

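View pics/top5c.png

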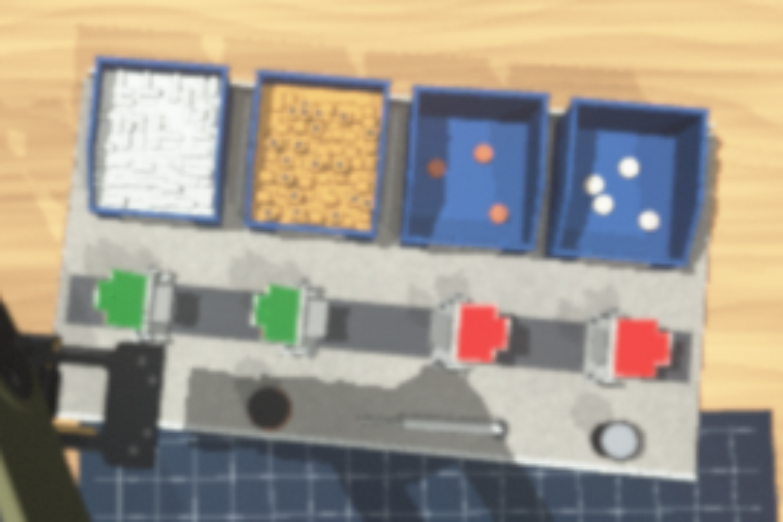

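View pics/side5.png

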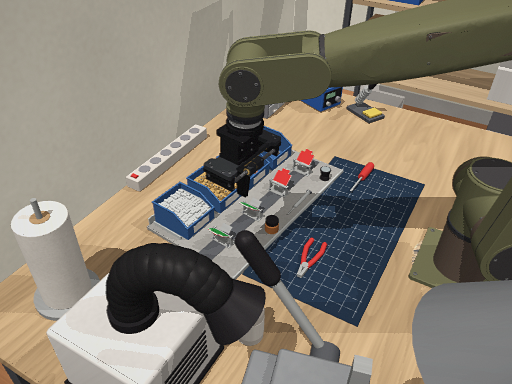

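The cropped top view shows the tags green (122,300), green (280,314), red (482,333) and red (642,347), all lying on their stops. The bins and small items are where they were. The robot is clear of everything, so I hand in.

```bash
python3 -c "
from h import *
print(workorder.close_job());rep()"
```

```text
the job is handed in; nothing more can be done
None
the job is handed in; nothing more can be done
```

All four stock tags now show the right colour, and I handed the job in at about 14 s. With the closed fingertips I flipped three tags: rings to red, then bushes to green, then standoffs to green. The spacers tag was already red, so I left it alone.

- **Tags:** the last wrist, top and side pictures agree on green for standoffs and bushes and red for rings and spacers, and all four look to be lying on their stops. The networks put the flipped tips about 38 mm to the correct side of their pins and about 70 mm high.
- **Surroundings:** the bins, flux jar, loupe and scriber were where they stood before, within the few-millimetre network error. I checked the screwdriver, side cutters and bottle by eye only in the pictures.
- **Forces:** the forces I read between moves stayed under 2 N.
- **Disagreements:** the networks gave a few wrong labels, such as tag tips reported as "scriber" or "loupe". The pictures clearly contradicted these, so I disregarded them.
- **Not checked:** the state reading I tried after handing in was refused, so I have no check from after that point.

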